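Key the bottle rack: tap the tusk wedge tight

TASK

The wooden bottle rack is held together by dark wedges pushed through its rail's tenons, and the one at the end nearest you has worked loose. Take up the mallet and knock that wedge farther in with several light taps on its thick end, backing off between taps, until it has drawn the end frame right up, will not go any farther and sits tight; a heavy blow would split the tenon. Then lay the mallet down on the worktop; leave the tumbler, jigger and corks where they stand.

Things in the scene. Friction and masses are not known exactly. Their poses are not given: they have to be found in the camera images.
- wedge_tail (a point): centre of the thick, struck end face (22 x 30 mm) of the loose dark wooden wedge, 72 mm above the worktop once level (loose, it droops a few mm). The wedge is 120 mm long, 30 mm high, 7 mm thick at the thin end, 22 mm at the thick end (taper 1 in 8). +y points along it from thick to thin end, the way it is driven; +x points to the end frame, on which its straight face bears
- wedge: the same wedge; origin on its underside, half-way along, on its straight face; axes as for wedge_tail
- tenon: fixed light wooden tenon, 40 mm wide, 47 to 99 mm above the worktop, that stands out 35 mm from the end frame's post towards the robot; the wedge runs sideways through its mortise. Origin on the worktop under its mid-line, about where it leaves the post; +x points into the rack, +y the way the wedge is driven, z up
- end_frame (a joint): gap in m between near end frame and rail shoulder: 0 = drawn right up, 0.001 to 0.002 at the start; the wedge closes it, then tightens farther. The frame's post is 60 mm wide, centred on the tenon; its bar is 230 mm wide, 112 to 158 mm above the worktop
- mallet_grip (a point): point on the axis of the mallet's straight wooden handle, 48 mm from the head's axis, 16 mm above the worktop as it lies; the handle there is 18 mm wide and 25 mm high. The mallet's +x axis points along the handle to the head, its y axis along the head, z up
- mallet_head (a point): centre of the mallet's head, 48 mm along +x from mallet_grip. The head is a round bar along y, 86 mm over its two amber faces (each face 43 mm from this point, 32 mm across); the mallet is 203 mm long and weighs about 0.3 kg
- mallet: the whole mallet, origin on its underside below the head's centre
- cork_a: wine cork, 23 mm across, 44 mm high, standing; origin under it
- cork_b: second wine cork, the same; origin under it
- tumbler: glass tumbler, 80 mm across, 88 mm high; origin under it
- jigger: steel double jigger, 43 mm across, 70 mm high; origin under it
- mortise (a point): middle of the mortise. The joint is hand-cut: the wedge goes 18 to 68 mm in from where it starts before it is tight, which the poses cannot tell. It moves easily, then its drag grows steeply over the last 5 mm or so. A wedge that no longer advances under taps of 11 to 15 N is tight and stays so by friction; taps of 6 N or less leave it loose; 24 N splits the tenon

How it is judged:
By the outcome, as a careful person would: the job done as asked, in the order asked, and still so for the second after the job is handed in, with the robot touching nothing.
It also fails if it takes over 51 s, if anything falls off the work surface, if the arm or the gripper's body presses on something with over 40 N, if the wrist force passes 120 N, or if a joint passes its speed limit or range.

ROBOT

A 6-joint arm with a two-finger parallel gripper is mounted at the origin on a cart in front of the work surface, level with it; the furniture and walls round the work are solid. World frame = base frame: x ahead of the robot, y to its left, z up, the work surface at z = 0. Lengths are in m, angles in degrees, forces in N, time in s.
With the tool pointing down it reaches from about 0.425 to 0.95 m from the base axis. Payload 14.7 kg.
Tool frame: the origin (TCP) lies midway between the tips of the shut fingers; the grasp point (between the pads) lies 19 mm behind it; z points along the fingers, y is the line along which they close (so a half turn about z gives the same grasp; the last joint's range is limited). The gripper opens to 85 mm and grips with 20 to 120 N. Pads are 22 mm wide; open, the fingers measure 114 mm over their backs; the gripper's body (76 mm by 85 mm) begins 54 mm behind the grasp point. The pads swing forward as they close: fully open they stand 13 mm farther back than shut.
Start: joints at [65.627, 27.513, 91.461, -0, 61.026, -2.67], TCP at [0.24, 0.604, 0.231] pointing down, gripper open.
Joint ranges: [-157.49, 157.49], [-46.99, 117.5], [13.45, 153.17], [-89.5, 269.5], [5.16, 153.95], [-167.48, 167.48]. Speed limits (degrees/s): [108.29, 108.29, 136.94, 172.46, 172.46, 172.46].

INTERFACE

Orientations are given as [roll, pitch, yaw] about the fixed x, y, z axes, in that order (R = Rz(yaw) Ry(pitch) Rx(roll)).
In Python, from cell import manip gives the robot as it stands. The module is installed in compiled form; this text tells all that it offers.
- The arm moves only by the tool play_rows, never from a script. Its argument "rows" is a list that holds one entry, the list of rows, each a list of 7 numbers: the finger opening in cm, from 0 to 8.54, then the shift along the tool's x, y, z in cm, then the turn, a rotation vector about the tool's x, y, z in rad. In form: [[[jaw, x, y, z, wx, wy, wz], ...]]. A call has 1 to 5 rows; each row is the pose to reach, as a shift and turn from the pose commanded when the call began, along the tool's axes at that moment; what a row does not reach only later rows make up. A row lasts 1/10 s, in which the tool goes at most 50 mm and 8.59 degrees, less where a joint would pass 70% of its speed; a pose out of reach is approached as far as the arm can. A call with a gripper value outside its range is refused whole. The fingers move at their own pace and stop on an object; "newtons" is the grip in N (left out, the last holds). Time passes only in rows, so rows that repeat a pose let the fingers close. It gives the time, the measured TCP pose, the force, the opening and the grip force at its end, in the units of the state.
- manip.state(): the state, without advancing time (a new reading comes with each control period).
- manip.camera(name): name is "scene" or "top" or "wrist"; returns the picture (384x512x3 uint8, red, green, blue); there is no depth.
- manip.calibration(name): a dict with "K" (3x3 intrinsics, pixels), "D" ([k1, k2, p1, p2, k3] as OpenCV has them; the pictures are not rectified), "rvec" (rotation vector, rad) and "tvec" (3), from world to camera coordinates, as OpenCV has them. Camera axes: x right, y down, z forward; pixel columns grow to the right and rows downward; lengths in m; the calibration is good to about 2 mm. A picture is of the moment at which its call begins: read the wrist's pose just before it. calibration takes no time and is no camera call; for the wrist camera it gives the pose at the moment of the call.
- manip.sign_off(): hands the job in; it is judged then, once.
The state is a dict: "time": time; "qpos": joint angles; "dq": joint speeds; "joint_torque": joint torques, N m; "ee_pos": TCP position; "eef_rot": TCP orientation; "force": force on the tool from outside, world axes, zero at the start; "wrist_torque": the same for the moment, N m; "finger_gap": finger opening in m; "grip_force": force on a finger pad.
Only numpy, scipy, OpenCV 4.12 (cv2) and the standard library are available. Lean on these libraries where they do the work, as an engineer would, in place of code of your own. Each camera call takes 0.05 s, during which the arm holds its last target. There are 200 camera calls.

## Working session

There is one attempt and no reset: what is moved stays moved. The work goes in short steps, Python scripts to look and compute and a tool call to move; the robot and the scene stay as the last step left them, time stands still between calls to the robot, and variables do not carry over. Pictures are saved under pics/ and viewed, at most 10 in all, crops included, and the job is handed in when it is done.

Besides the shell and the picture viewer there is one more tool, called after "Call:" by a JSON object that holds its "api" and its "payload", one argument or row to a line. play_rows: Moves the arm, as the interface text tells. Its arguments: {"type":"object","properties":{"rows":{"type":"array","items":{"type":"array","items":{"type":"array","items":{"type":"number"}}}},"newtons":{"type":"number"}},"required":["rows"]}

```bash
mkdir -p pics; cat > h.py <<'E'
import numpy as np, cv2
from cell import manip
def ray(name,uv,c=None):
    c=c or manip.calibration(name)
    R=cv2.Rodrigues(np.array(c["rvec"],float))[0]; t=np.array(c["tvec"],float).ravel()
    p=cv2.undistortPoints(np.array([[uv]],float),np.array(c["K"],float),np.array(c["D"],float)).ravel()
    return -R.T@t, R.T@np.array([p[0],p[1],1.])
def onz(name,uv,z,c=None):
    o,d=ray(name,uv,c); return o+d*(z-o[2])/d[2]
def tri(n1,u1,n2,u2,c1=None,c2=None):
    o1,d1=ray(n1,u1,c1);o2,d2=ray(n2,u2,c2)
    s=np.linalg.lstsq(np.c_[d1,-d2],o2-o1,rcond=None)[0]
    a=o1+s[0]*d1;b=o2+s[1]*d2
    return (a+b)/2,np.linalg.norm(a-b)
def snap(name,f):
    im=manip.camera(name); cv2.imwrite('pics/'+f,im[:,:,::-1]); return im
E
python3 - <<'E'
from h import *
a=snap('scene','s0.png');b=snap('top','t0.png')
cv2.imwrite('pics/st.png',np.hstack([cv2.resize(a,(400,300)),cv2.resize(b,(400,300))])[:,:,::-1])
for n in('scene','top'):
    print(n,ray(n,(256,192)))
E
```

```text
scene (array([ 0.00582608, -0.42592   ,  0.58579126]), array([ 0.61982262,  0.53513615, -0.57399429]))
top (array([0.44582245, 0.00824554, 1.21572593]), array([ 0.06902631,  0.00548416, -0.99780973]))
```

View pics/s0.png

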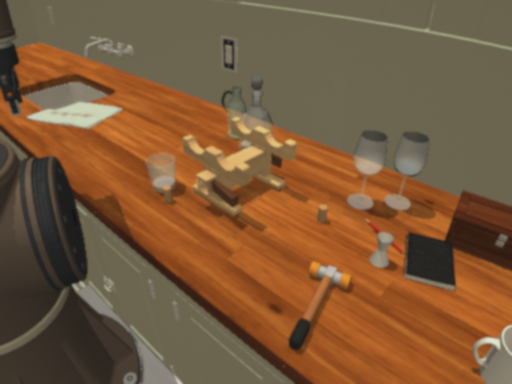

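View pics/t0.png

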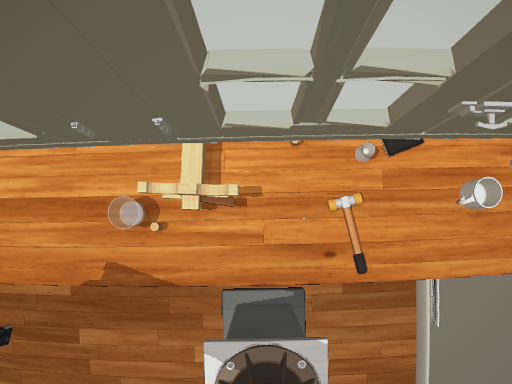

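The scene view shows the mallet (head at about 330,275), the rack with its wedge near (228,195), tumbler (161,170), cork_a (168,195), cork_b (323,213) and jigger (381,250). In the top view the mallet head is at (346,202), the tenon at (191,203) and the wedge's thick end near (234,203). I'll zoom in next.

```bash
python3 - <<'E'
from h import *
a=cv2.imread('pics/s0.png');b=cv2.imread('pics/t0.png')
A=cv2.resize(a[130:230,140:260+10],None,fx=3,fy=3,interpolation=2)   # 390x300
B=cv2.resize(b[150:250,125:255],None,fx=3,fy=3,interpolation=2)
C=cv2.resize(a[250:350,270:400],None,fx=3,fy=3,interpolation=2)
D=cv2.resize(b[180:280,290:420],None,fx=3,fy=3,interpolation=2)
cv2.imwrite('pics/z.png',np.vstack([np.hstack([A,B]),np.hstack([C,D])]))
# mallet amber faces/black tip in top
hsv=cv2.cvtColor(b,cv2.COLOR_BGR2HSV)
print(hsv[204,333],hsv[199,358],hsv[264,361],hsv[202,346],hsv[230,353])
for p in [(333,204),(358,199)]: print(onz('top',p,.016))
print(onz('top',(361,264),.016),onz('top',(346,202),.016))
E
```

```text
[ 20 173 226] [ 20 174 226] [20 28 54] [ 12  11 225] [ 15 148 210]
[ 0.49403121 -0.17918564  0.016     ]
[ 0.50513075 -0.2437708   0.016     ]
[ 0.34051044 -0.24652958  0.016     ] [ 0.4982788  -0.21261141  0.016     ]
```

View pics/z.png

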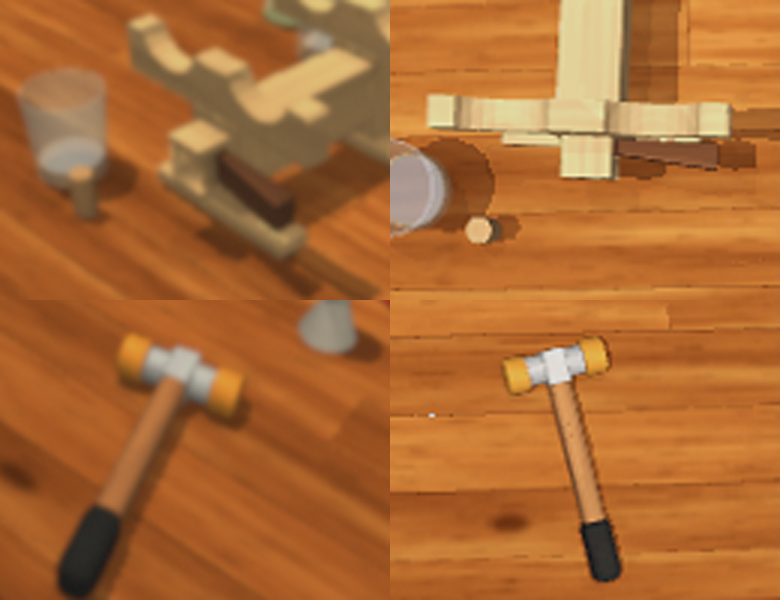

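Zoomed in, the wedge's thick end sits on the right (-y) side in the top view, at pixel (234,201), with its end face in the scene view at about (237,200). The tenon spans columns 182 to 200. The mallet handle points away from the robot at about 11° yaw.

```bash
cat >> h.py <<'E'
from scipy.spatial.transform import Rotation as Ro
def go(p,yaw=None,Rt=None):
    s=manip.state(); R=Ro.from_euler('xyz',s['eef_rot'],degrees=True)
    d=R.inv().apply(np.array(p)-s['ee_pos'])*100
    w=np.zeros(3)
    if yaw is not None: w=(R.inv()*Ro.from_euler('xyz',[180,0,yaw],degrees=True)).as_rotvec()
    print('shift',d.round(2),'w',w.round(3))
E
python3 - <<'E'
from h import *
s=manip.state(); print(s['eef_rot'],s['ee_pos'],s['force'],s['time'],s['finger_gap'])
print(Ro.from_euler('xyz',s['eef_rot'],degrees=True).as_matrix().round(3))
z=lambda u,v:(125+(u-390)/3,150+v/3)
print('bar',onz('top',z(430,112),.16),onz('top',z(730,118),.16))
print('tenon corners front', onz('top',z(562,178),.099),onz('top',z(612,178),.099))
print('tail top',onz('top',z(718,143),.087),onz('top',z(718,168),.087))
w=lambda u,v:(140+u/3,130+v/3)
print('scene tail',onz('scene',w(284,210),.072), 'edge top',onz('scene',w(292,200),.087),onz('scene',w(276,205),.087))
print('tri',tri('top',z(718,143),'scene',w(292,200)),tri('top',z(718,167),'scene',w(274,207)))
print('cork',onz('top',z(480,230),.044),'tum',onz('top',(127,212),.04))
for y in (11,-169): go([.4525,-.2208,.13],y)
E
```

```text
[-1.79936918e+02 -2.75059291e-03  1.58298649e+02] [0.24019114 0.60358956 0.23071832] [-0.59964773 -1.00886907  0.39759465] 0.1 0.08535050319869072
[[-0.929  0.37  -0.   ]
 [ 0.37   0.929 -0.001]
 [ 0.    -0.001 -1.   ]]
bar [0.53506053 0.27957328 0.16      ] [0.52565992 0.05320833 0.16      ]
tenon corners front [0.48579559 0.18908638 0.099     ] [0.48506103 0.14943294 0.099     ]
tail top [0.51153763 0.06619875 0.087     ] [0.49173323 0.06656067 0.087     ]
scene tail [0.50081662 0.06851414 0.072     ] edge top [0.50014991 0.05872477 0.087     ] [0.48685128 0.06326371 0.087     ]
tri (array([0.51119021, 0.06767432, 0.07681432]), np.float64(0.002677178258577367)) (array([0.49162828, 0.0680661 , 0.08016318]), np.float64(0.0033177613336684074))
cork [0.4458577  0.26736617 0.044     ] tum [0.48357352 0.34000836 0.04      ]
shift [-50.21 -68.73  10.15] w [-0.000e+00  1.000e-03  2.571e+00]
shift [-50.21 -68.73  10.15] w [-0.001 -0.    -0.571]
```

Call:
{"api": "play_rows", "payload": {
  "rows": [
    [[5, -18.1, -17.2, -1, 0, 0, 0], [5, -18.1, -17.2, -1, 0, 0, 0], [5, -18.1, -17.2, -1, 0, 0, 0], [5, -18.1, -17.2, -1, 0, 0, 0], [5, -18.1, -17.2, -1, 0, 0, 0]]
  ]
}}

```text
time: 0.6
ee_pos: [0.3451, 0.3753, 0.2412]
eef_rot: [-180.0, -0.0, 158.3]
force: [0.9, 1.1, -0.1]
finger_gap: 0.05
grip_force: 0.0
```

Call:
{"api": "play_rows", "payload": {
  "rows": [
    [[5, -18.1, -17.2, -1, 0, 0, 0], [5, -18.1, -17.2, -1, 0, 0, 0], [5, -18.1, -17.2, -1, 0, 0, 0], [5, -18.1, -17.2, -1, 0, 0, 0], [5, -18.1, -17.2, -1, 0, 0, 0]]
  ]
}}

```text
time: 1.1
ee_pos: [0.4498, 0.1485, 0.2514]
eef_rot: [180.0, -0.0, 158.3]
force: [0.5, 0.6, 0.2]
finger_gap: 0.0496
grip_force: 0.0
```

Call:
{"api": "play_rows", "payload": {
  "rows": [
    [[5, -7, -17.1, 3, 0, 0, 0], [5, -7, -17.1, 3, 0, 0, 0], [5, -7, -17.1, 3, 0, 0, 0], [5, -7, -17.1, 3, 0, 0, 0], [5, -7, -17.1, 3, 0, 0, 0]]
  ]
}}

```text
time: 1.6
ee_pos: [0.4507, -0.038, 0.2205]
eef_rot: [-179.9, -0.1, 158.1]
force: [-1.1, 0.3, 1.4]
finger_gap: 0.0502
grip_force: 0.0
```

Call:
{"api": "play_rows", "payload": {
  "rows": [
    [[5, -7, -17.1, 3, 0, 0, -0.57], [5, -7, -17.1, 3, 0, 0, -0.57], [5, -7, -17.1, 3, 0, 0, -0.57], [5, -7, -17.1, 3, 0, 0, -0.57], [5, -7, -17.1, 3, 0, 0, -0.57]]
  ]
}}

```text
time: 2.1
ee_pos: [0.4531, -0.2217, 0.1907]
eef_rot: [-180.0, -0.0, -168.8]
force: [0.7, -0.7, 1.1]
finger_gap: 0.0501
grip_force: 0.0
```

```bash
python3 - <<'E'
from h import *
s=manip.state(); print(s['ee_pos'],s['eef_rot'],s['qpos'],s['time'])
c=manip.calibration('wrist'); im=snap('wrist','w1.png')
hsv=cv2.cvtColor(im,cv2.COLOR_RGB2HSV)
m=cv2.inRange(hsv,(17,160,150),(26,255,255))
n,l,st,ce=cv2.connectedComponentsWithStats(m)
for i in range(1,n):
    if st[i,4]>150: print(st[i],ce[i],onz('wrist',ce[i],.016,c))
go([.4525,-.2208,.1],-169)
E
```

```text
[ 0.45309771 -0.22170148  0.1907428 ] [-1.79979888e+02 -5.93710203e-03 -1.68822168e+02] [-2.95021738e+01  1.88458696e+01  1.12825458e+02 -2.56029676e-02
  4.83200683e+01 -1.30662983e+02] 2.1
[291 203  19  28 454] [299.71806167 217.14317181] [ 0.49569395 -0.17214414  0.016     ]
[220 205  20  28 468] [229.09401709 218.68589744] [ 0.51085287 -0.240283    0.016     ]
shift [0.02 0.2  9.05] w [-0.001 -0.     0.005]
```

View pics/w1.png

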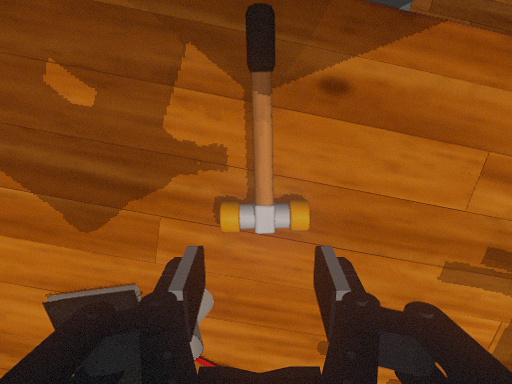

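The wrist view shows the mallet head at (264,217) with the handle running straight up to (260,10). Nothing stands in the way of the fingers.

Call:
{"api": "play_rows", "payload": {
  "rows": [
    [[5, -0.3, 0.4, 5, 0, 0, -0.01], [5, -0.3, 0.4, 10, 0, 0, -0.01], [5, -0.3, 0.4, 14.5, 0, 0, -0.01], [5, -0.3, 0.4, 17.5, 0, 0, -0.01], [5, -0.3, 0.4, 18.4, 0, 0, -0.01]]
  ]
}}

```text
time: 2.65
ee_pos: [0.4537, -0.2131, 0.0046]
eef_rot: [179.8, -0.2, -168.5]
force: [0.3, 0.7, -0.2]
finger_gap: 0.0504
grip_force: 0.0
```

Call:
{"api": "play_rows", "payload": {
  "rows": [
    [[1, 0, 0, 0, 0, 0, 0], [1, 0, 0, 0, 0, 0, 0], [1, 0, 0, 0, 0, 0, 0], [1, 0, 0, 0, 0, 0, 0], [1, 0, 0, 0, 0, 0, 0]]
  ],
  "newtons": 100
}}

```text
time: 3.15
ee_pos: [0.4563, -0.215, 0.009]
eef_rot: [-179.9, 0.1, -168.5]
force: [0.1, 2.5, 11.3]
finger_gap: 0.016
grip_force: 99.2
```

Call:
{"api": "play_rows", "payload": {
  "rows": [
    [[1, 0, 0, -2, 0, 0, 0], [1, 0, 0, -5, 0, 0, 0], [1, 0, 0, -9, 0, 0, 0], [1, 0, 0, -13, 0, 0, 0], [1, 0, 0, -14, 0, 0, 0]]
  ]
}}

```text
time: 3.65
ee_pos: [0.4572, -0.2156, 0.152]
eef_rot: [-179.7, 0.3, -168.5]
force: [0.4, 0.0, -3.8]
finger_gap: 0.016
grip_force: 98.5
```

```bash
python3 - <<'E'
from h import *
s=manip.state(); print(s['ee_pos'],s['eef_rot'],s['force'],s['finger_gap'],s['grip_force'])
R=Ro.from_euler('xyz',s['eef_rot'],degrees=True)
c=manip.calibration('wrist'); im=snap('wrist','w2.png'); sc=snap('scene','s2.png'); tp=snap('top','t2.png')
P={}
for n,i in(('wrist',im),('scene',sc),('top',tp)):
    m=cv2.inRange(cv2.cvtColor(i,cv2.COLOR_RGB2HSV),(17,150,120),(26,255,255))
    k,l,st,ce=cv2.connectedComponentsWithStats(m)
    for j in range(1,k):
        if st[j,4]>60: print(n,st[j],ce[j].round(1))
v=[cv2.resize(im,(400,300)),cv2.resize(sc[100:292,240:496],(400,300))]
cv2.imwrite('pics/v2.png',np.hstack(v)[:,:,::-1])
E
```

```text
[ 0.45716244 -0.2155831   0.1520276 ] [-179.74507519    0.30130248 -168.47440127] [ 3.67206676e-01  9.23260445e-04 -3.82772988e+00] 0.01595088947879115 98.50256323814392
top [336 195  10  14 105] [340.8 201.5]
```

View pics/v2.png

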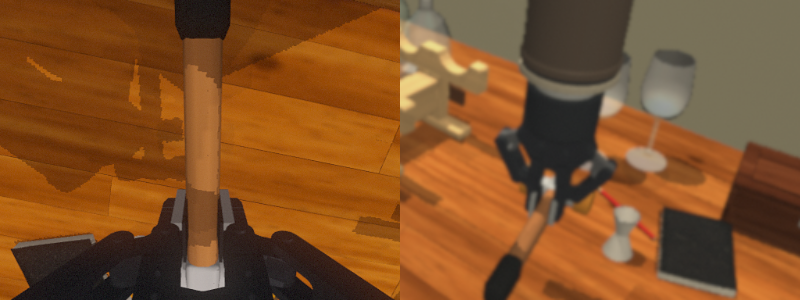

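The mallet is held level with the handle between the pads; the head is hidden behind the fingers in this wrist view.

Call:
{"api": "play_rows", "payload": {
  "rows": [
    [[1, -0.8, 4.5, 0, 0, 0, 0.05], [1, -1.5, 9, 1, 0, 0, 0.12], [1, -2.5, 14, 2, 0, 0, 0.2], [1, -3.4, 18.5, 3, 0, 0, 0.243], [1, -3.4, 20.3, 3, 0, 0, 0.243]]
  ]
}}

```text
time: 4.3
ee_pos: [0.4457, -0.0056, 0.1148]
eef_rot: [180.0, -0.3, 177.6]
force: [-0.4, -0.6, -2.0]
finger_gap: 0.0156
grip_force: 99.0
```

```bash
python3 - <<'E'
from h import *
print('amber in top earlier',onz('top',(340.8,201.5),.159))
s=manip.state(); print(s['ee_pos'],s['eef_rot'],s['force'])
go([.450,0,.063],177.6)
sc=snap('scene','s3.png'); tp=snap('top','t3.png')
for n,i in(('scene',sc),('top',tp)):
    m=cv2.inRange(cv2.cvtColor(i,cv2.COLOR_RGB2HSV),(17,150,100),(26,255,255))
    k,l,st,ce=cv2.connectedComponentsWithStats(m)
    for j in range(1,k):
        if st[j,4]>30: print(n,st[j],ce[j].round(1),onz(n,ce[j],s['ee_pos'][2]+.007))
v=[cv2.resize(sc[100:250,140:340],(400,300)),cv2.resize(tp[130:280,140:340],(400,300))]
cv2.imwrite('pics/v3.png',np.hstack(v)[:,:,::-1])
E
```

```text
amber in top earlier [ 0.49342932 -0.17458617  0.159     ]
[ 0.4456867  -0.00560276  0.11475538] [179.96998689  -0.26687899 177.61362869] [-0.43782777 -0.64554451 -2.02564008]
shift [-0.43  0.58  5.17] w [ 0.001 -0.005  0.   ]
```

View pics/v3.png

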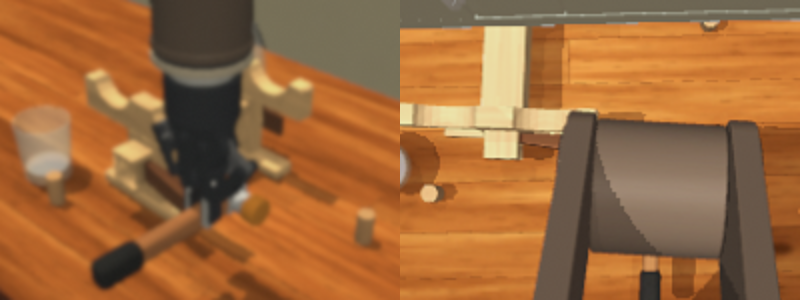

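The left (scene) half shows the mallet held level with one amber face visible at (255,208), still above and short of the wedge. In the top view the arm hides the mallet, and the wedge end is visible at (545,145).

Call:
{"api": "play_rows", "payload": {
  "rows": [
    [[1, -0.4, 0, 2, 0, -0.005, 0], [1, -0.6, 0, 4, 0, -0.005, 0], [1, -0.6, 0, 5.2, 0, -0.005, 0], [1, -0.6, 0.5, 5.2, 0, -0.005, 0], [1, -0.6, 0.5, 5.2, 0, -0.005, 0]]
  ]
}}

```text
time: 4.9
ee_pos: [0.4536, -0.004, 0.0647]
eef_rot: [180.0, 0.2, 177.6]
force: [-0.5, 0.6, -3.4]
finger_gap: 0.0158
grip_force: 98.8
```

Call:
{"api": "play_rows", "payload": {
  "rows": [
    [[1, 0, 0.4, 0, 0, 0, 0], [1, 0, 0.8, 0, 0, 0, 0], [1, 0, 1.2, 0, 0, 0, 0], [1, 0, 1.6, 0, 0, 0, 0], [1, 0, 1.8, 0, 0, 0, 0]]
  ]
}}

```text
time: 5.4
ee_pos: [0.4551, 0.0143, 0.0655]
eef_rot: [180.0, 0.3, 177.6]
force: [-0.1, -0.1, -3.9]
finger_gap: 0.0159
grip_force: 98.9
```

```bash
python3 - <<'E'
from h import *
s=manip.state(); print(s['ee_pos'],s['eef_rot'],s['force'])
sc=snap('scene','s4.png'); 
cv2.imwrite('pics/v4.png',cv2.resize(sc[120:240,160:320],(800,600),interpolation=2)[:,:,::-1])
E
```

```text
[0.45510548 0.0143158  0.06551356] [179.99932946   0.31160566 177.62677846] [-0.09708197 -0.05378377 -3.93430429]
```

View pics/v4.png

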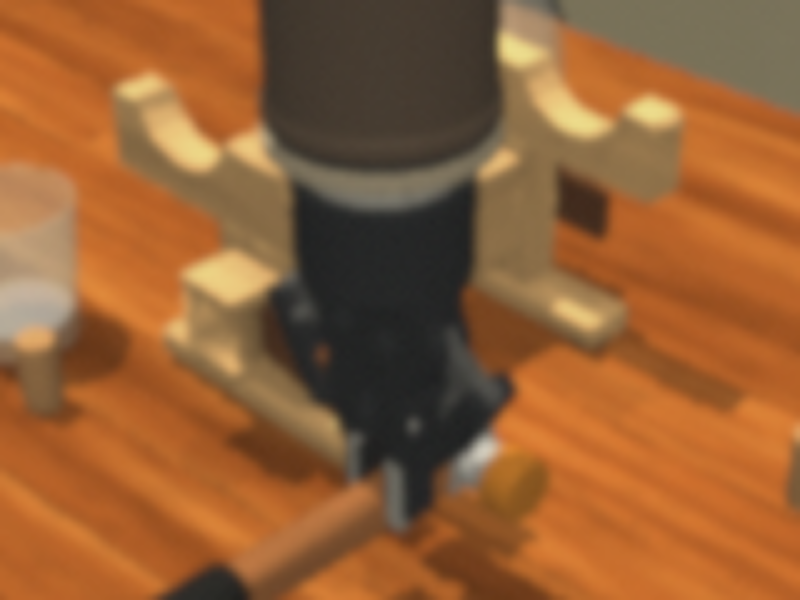

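The scene view shows the mallet level at wedge height; its rear amber face is at crop (515,480), the front one is hidden by the fingers, and force reads no contact. I'll start gentle taps; each call will first back off, then push forward and end in the push so the force can be read.

Call:
{"api": "play_rows", "payload": {
  "rows": [
    [[1, 0, 0.3, 0, 0, 0, 0], [1, 0, 0.6, 0, 0, 0, 0], [1, 0, 0.9, 0, 0, 0, 0], [1, 0, 1.2, 0, 0, 0, 0], [1, 0, 1.4, 0, 0, 0, 0]]
  ]
}}

```text
time: 5.95
ee_pos: [0.4555, 0.0281, 0.0653]
eef_rot: [-180.0, 0.3, 177.6]
force: [-0.9, -1.3, -3.3]
finger_gap: 0.0158
grip_force: 99.0
```

Call:
{"api": "play_rows", "payload": {
  "rows": [
    [[1, 0, -0.8, 0, 0, 0, 0], [1, 0, -0.3, 0, 0, 0, 0], [1, 0, 0.1, 0, 0, 0, 0], [1, 0, 0.3, 0, 0, 0, 0], [1, 0, 0.5, 0, 0, 0, 0]]
  ]
}}

```text
time: 6.45
ee_pos: [0.4558, 0.033, 0.0653]
eef_rot: [-180.0, 0.3, 177.6]
force: [0.4, -2.6, -1.5]
finger_gap: 0.0158
grip_force: 99.2
```

Call:
{"api": "play_rows", "payload": {
  "rows": [
    [[1, 0, -0.7, 0, 0, 0, 0], [1, 0, -0.2, 0, 0, 0, 0], [1, 0, 0.1, 0, 0, 0, 0], [1, 0, 0.3, 0, 0, 0, 0], [1, 0, 0.5, 0, 0, 0, 0]]
  ]
}}

```text
time: 6.95
ee_pos: [0.456, 0.038, 0.0653]
eef_rot: [-180.0, 0.3, 177.6]
force: [-1.4, -0.9, -2.1]
finger_gap: 0.0157
grip_force: 99.0
```

Call:
{"api": "play_rows", "payload": {
  "rows": [
    [[1, 0, -0.7, 0, 0, 0, 0], [1, 0, -0.2, 0, 0, 0, 0], [1, 0, 0.1, 0, 0, 0, 0], [1, 0, 0.3, 0, 0, 0, 0], [1, 0, 0.5, 0, 0, 0, 0]]
  ]
}}

```text
time: 7.45
ee_pos: [0.4562, 0.043, 0.0653]
eef_rot: [-180.0, 0.3, 177.6]
force: [0.4, -0.4, -2.0]
finger_gap: 0.0155
grip_force: 99.0
```

```bash
python3 - <<'E'
from h import *
s=manip.state(); print(s['ee_pos'],s['eef_rot'],s['force'],s['wrist_torque'])
tp=snap('top','t5.png'); sc=snap('scene','s5.png')
v=[cv2.resize(sc[140:215,170:270],(400,300)),cv2.resize(tp[160:235,160:260],(400,300))]
cv2.imwrite('pics/v5.png',np.hstack(v)[:,:,::-1])
E
```

```text
[0.45616532 0.04302155 0.06530241] [-179.99887711    0.28553061  177.6151456 ] [ 0.40867993 -0.36352532 -2.02995719] [-0.08181063  0.03273986  0.0005916 ]
```

View pics/v5.png

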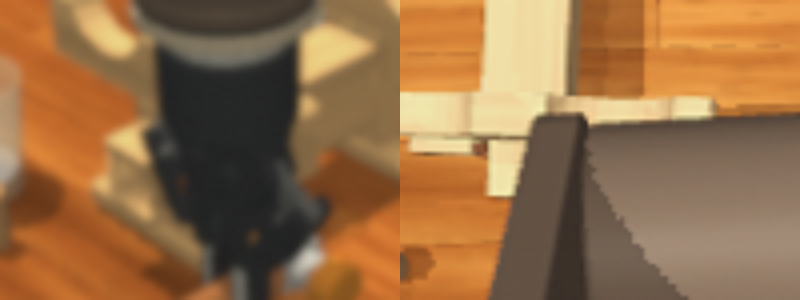

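The top half shows a dark bit of the wedge's thin end newly coming out left of the tenon at crop (480,150), so the wedge is advancing with light drag.

Call:
{"api": "play_rows", "payload": {
  "rows": [
    [[1, 0, -0.7, 0, 0, 0, 0], [1, 0, -0.2, 0, 0, 0, 0], [1, 0, 0, 0, 0, 0, 0], [1, 0, 0.15, 0, 0, 0, 0], [1, 0, 0.25, 0, 0, 0, 0]]
  ]
}}

```text
time: 8.05
ee_pos: [0.4563, 0.0455, 0.0653]
eef_rot: [-180.0, 0.3, 177.6]
force: [-0.5, -0.1, -3.2]
finger_gap: 0.0158
grip_force: 99.0
```

Call:
{"api": "play_rows", "payload": {
  "rows": [
    [[1, 0, -0.7, 0, 0, 0, 0], [1, 0, -0.2, 0, 0, 0, 0], [1, 0, 0, 0, 0, 0, 0], [1, 0, 0.15, 0, 0, 0, 0], [1, 0, 0.25, 0, 0, 0, 0]]
  ]
}}

```text
time: 8.55
ee_pos: [0.4564, 0.048, 0.0653]
eef_rot: [-180.0, 0.3, 177.6]
force: [-0.1, -0.8, -3.1]
finger_gap: 0.0159
grip_force: 99.0
```

Call:
{"api": "play_rows", "payload": {
  "rows": [
    [[1, 0, -0.7, 0, 0, 0, 0], [1, 0, -0.2, 0, 0, 0, 0], [1, 0, 0, 0, 0, 0, 0], [1, 0, 0.15, 0, 0, 0, 0], [1, 0, 0.25, 0, 0, 0, 0]]
  ]
}}

```text
time: 9.05
ee_pos: [0.4567, 0.0504, 0.0653]
eef_rot: [180.0, 0.3, 177.6]
force: [1.9, -2.4, -2.8]
finger_gap: 0.0158
grip_force: 99.1
```

Call:
{"api": "play_rows", "payload": {
  "rows": [
    [[1, 0, -0.7, 0, 0, 0, 0], [1, 0, -0.2, 0, 0, 0, 0], [1, 0, 0, 0, 0, 0, 0], [1, 0, 0.15, 0, 0, 0, 0], [1, 0, 0.25, 0, 0, 0, 0]]
  ]
}}

```text
time: 9.55
ee_pos: [0.4567, 0.053, 0.0653]
eef_rot: [-180.0, 0.3, 177.6]
force: [0.5, -1.3, -3.2]
finger_gap: 0.0156
grip_force: 99.1
```

```bash
cat > tip.py <<'E'
from h import *
import sys
s=manip.state(); print(s['ee_pos'].round(4) if hasattr(s['ee_pos'],'round') else s['ee_pos'],s['force'])
for f in ['pics/t0.png','pics/t3.png','pics/t5.png',None]:
    im=cv2.imread(f) if f else snap('top','tt%d.png'%int(s['time']*100))[:,:,::-1]
    g=im[190:206,172:186].max(2) # dark wedge: low value
    print(f);print('\n'.join(' '.join('%3d'%x for x in r) for r in g[4:14]))
E
python3 tip.py
```

```text
[0.4567 0.053  0.0653] [ 0.47277023 -1.28732842 -3.21626181]
pics/t0.png
175 175 175 175 176 165 129 107 110 111 109 107 107 133
229 229 229 229 229 231 232 222 183 125 200 234 218 205
228 228 228 228 228 228 229 230 231 199 205 231 229 228
231 230 230 230 230 230 230 230 231 209 212 228 227 227
163 165 181 180 177 181 187 193 196 203 219 227 227 226
197 198 199 199 200 201 200 200 200 199 216 227 226 226
191 192 193 194 194 195 196 196 196 196 216 228 227 226
186 186 187 188 188 189 189 189 189 192 215 228 226 227
181 180 181 182 182 182 182 184 184 189 215 228 227 226
178 179 179 181 183 185 186 187 188 177 208 228 227 226
pics/t3.png
184 184 185 185 186 174 139 115 117 119 118 116 115 143
238 238 238 239 239 240 241 232 193 133 211 244 228 215
238 237 237 237 237 238 238 239 241 209 215 240 238 238
240 240 240 239 239 239 239 240 240 219 221 238 236 236
173 175 190 190 187 190 197 203 206 213 229 237 236 236
207 208 209 209 211 210 210 210 210 209 226 237 236 236
201 202 203 204 204 205 205 205 206 206 226 237 236 236
196 195 196 198 198 198 198 199 198 202 225 238 236 236
191 189
[... 541 characters left out ...]
203 206 229 241 240 240
194 193 194 196 196 196 195 197 199 202 228 242 240 240
191 192 193 195 197 198 200 200 201 190 221 242 240 240
None
189 190 194 195 197 184 150 125 127 126 123 122 119 105
244 230 190 177 176 175 173 150 119 113 218 252 211 118
244 220 136 136 138 138 139 139 138 116 216 252 213 121
247 226 152 139 142 142 140 139 139 116 215 232 171  94
179 164 155 140  96 102 132 152 149 149 223 237 179  93
212 214 216 219 221 222 206 187 151 131 223 213 119  94
205 206 208 209 210 211 212 212 214 215 238 215 121  96
200 199 201 202 202 203 203 203 204 209 216 178  94  97
195 193 195 196 197 196 196 197 199 206 219 183  94  98
192 192 193 194 197 199 200 201 202 196 168 119  95  98
```

Call:
{"api": "play_rows", "payload": {
  "rows": [
    [[1, 0, -0.7, 0, 0, 0, 0], [1, 0, -0.2, 0, 0, 0, 0], [1, 0, 0, 0, 0, 0, 0], [1, 0, 0.15, 0, 0, 0, 0], [1, 0, 0.25, 0, 0, 0, 0]]
  ]
}}

```text
time: 10.1
ee_pos: [0.4568, 0.0554, 0.0653]
eef_rot: [-180.0, 0.3, 177.6]
force: [1.6, -3.6, -2.2]
finger_gap: 0.0157
grip_force: 99.2
```

Call:
{"api": "play_rows", "payload": {
  "rows": [
    [[1, 0, -0.7, 0, 0, 0, 0], [1, 0, -0.2, 0, 0, 0, 0], [1, 0, 0, 0, 0, 0, 0], [1, 0, 0.15, 0, 0, 0, 0], [1, 0, 0.25, 0, 0, 0, 0]]
  ]
}}

```text
time: 10.6
ee_pos: [0.457, 0.0579, 0.0654]
eef_rot: [-180.0, 0.3, 177.6]
force: [0.9, -3.4, -2.6]
finger_gap: 0.0158
grip_force: 99.2
```

Call:
{"api": "play_rows", "payload": {
  "rows": [
    [[1, 0, -0.7, 0, 0, 0, 0], [1, 0, -0.2, 0, 0, 0, 0], [1, 0, 0, 0, 0, 0, 0], [1, 0, 0.1, 0, 0, 0, 0], [1, 0, 0.2, 0, 0, 0, 0]]
  ]
}}

```text
time: 11.1
ee_pos: [0.457, 0.0599, 0.0653]
eef_rot: [-180.0, 0.3, 177.6]
force: [-0.1, -2.4, -2.6]
finger_gap: 0.0158
grip_force: 99.2
```

Call:
{"api": "play_rows", "payload": {
  "rows": [
    [[1, 0, -0.7, 0, 0, 0, 0], [1, 0, -0.2, 0, 0, 0, 0], [1, 0, 0, 0, 0, 0, 0], [1, 0, 0.1, 0, 0, 0, 0], [1, 0, 0.2, 0, 0, 0, 0]]
  ]
}}

```text
time: 11.6
ee_pos: [0.4571, 0.0619, 0.0653]
eef_rot: [-180.0, 0.3, 177.6]
force: [0.5, -2.6, -3.4]
finger_gap: 0.0164
grip_force: 99.2
```

Call:
{"api": "play_rows", "payload": {
  "rows": [
    [[1, 0, -0.7, 0, 0, 0, 0], [1, 0, -0.2, 0, 0, 0, 0], [1, 0, 0, 0, 0, 0, 0], [1, 0, 0.1, 0, 0, 0, 0], [1, 0, 0.2, 0, 0, 0, 0]]
  ]
}}

```text
time: 12.1
ee_pos: [0.4572, 0.0639, 0.0653]
eef_rot: [-180.0, 0.3, 177.6]
force: [0.4, -2.4, -2.5]
finger_gap: 0.0156
grip_force: 99.2
```

Call:
{"api": "play_rows", "payload": {
  "rows": [
    [[1, 0, -0.7, 0, 0, 0, 0], [1, 0, -0.2, 0, 0, 0, 0], [1, 0, 0, 0, 0, 0, 0], [1, 0, 0.15, 0, 0, 0, 0], [1, 0, 0.25, 0, 0, 0, 0]]
  ]
}}

```text
time: 12.6
ee_pos: [0.4573, 0.0664, 0.0653]
eef_rot: [-180.0, 0.3, 177.6]
force: [-0.6, -6.9, -1.6]
finger_gap: 0.0159
grip_force: 99.4
```

Call:
{"api": "play_rows", "payload": {
  "rows": [
    [[1, 0, -0.7, 0, 0, 0, 0], [1, 0, -0.2, 0, 0, 0, 0], [1, 0, 0, 0, 0, 0, 0], [1, 0, 0.1, 0, 0, 0, 0], [1, 0, 0.2, 0, 0, 0, 0]]
  ]
}}

```text
time: 13.1
ee_pos: [0.4567, 0.0678, 0.0652]
eef_rot: [-180.0, 0.2, 177.6]
force: [-2.9, -21.3, 0.3]
finger_gap: 0.0161
grip_force: 100.1
```

Force jumped to 21 N, so I'm backing off and checking with a lighter tap.

Call:
{"api": "play_rows", "payload": {
  "rows": [
    [[1, 0, -0.8, 0, 0, 0, 0], [1, 0, -0.5, 0, 0, 0, 0], [1, 0, -0.3, 0, 0, 0, 0], [1, 0, -0.18, 0, 0, 0, 0], [1, 0, -0.1, 0, 0, 0, 0]]
  ]
}}

```text
time: 13.6
ee_pos: [0.4569, 0.0673, 0.0652]
eef_rot: [-180.0, 0.3, 177.6]
force: [-1.0, -12.4, -3.2]
finger_gap: 0.0157
grip_force: 99.5
```

Call:
{"api": "play_rows", "payload": {
  "rows": [
    [[1, 0, -0.7, 0, 0, 0, 0], [1, 0, -0.4, 0, 0, 0, 0], [1, 0, -0.2, 0, 0, 0, 0], [1, 0, -0.08, 0, 0, 0, 0], [1, 0, 0, 0, 0, 0, 0]]
  ]
}}

```text
time: 14.1
ee_pos: [0.457, 0.0673, 0.0653]
eef_rot: [-180.0, 0.3, 177.6]
force: [-1.5, -10.4, -2.8]
finger_gap: 0.0157
grip_force: 99.5
```

Call:
{"api": "play_rows", "payload": {
  "rows": [
    [[1, 0, -0.7, 0, 0, 0, 0], [1, 0, -0.4, 0, 0, 0, 0], [1, 0, -0.2, 0, 0, 0, 0], [1, 0, -0.08, 0, 0, 0, 0], [1, 0, 0.01, 0, 0, 0, 0]]
  ]
}}

```text
time: 14.6
ee_pos: [0.4569, 0.0673, 0.0653]
eef_rot: [-180.0, 0.3, 177.6]
force: [-1.0, -12.6, -2.5]
finger_gap: 0.0158
grip_force: 99.6
```

Call:
{"api": "play_rows", "payload": {
  "rows": [
    [[1, 0, -1, 0, 0, 0, 0], [1, 0, -2, 0, 0, 0, 0], [1, 0, -4, 0, 0, 0, 0], [1, 0, -7, 0, 0, 0, 0], [1, 0, -10, 0, 0, 0, 0]]
  ]
}}

```text
time: 15.1
ee_pos: [0.4528, -0.0339, 0.0653]
eef_rot: [180.0, 0.3, 177.6]
force: [0.8, -0.1, -3.7]
finger_gap: 0.0158
grip_force: 99.3
```

```bash
python3 - <<'E'
from h import *
s=manip.state(); print(s['ee_pos'],s['eef_rot'],s['force'])
tp=snap('top','t6.png'); sc=snap('scene','s6.png')
v=[cv2.resize(sc[130:230,150:283],(400,300)),cv2.resize(tp[150:250,130:263],(400,300))]
cv2.imwrite('pics/v6.png',np.hstack(v)[:,:,::-1])
E
```

```text
[ 0.45282796 -0.03394021  0.06533304] [179.99998756   0.29745077 177.64127772] [ 0.80767178 -0.08222556 -3.71918903]
```

View pics/v6.png

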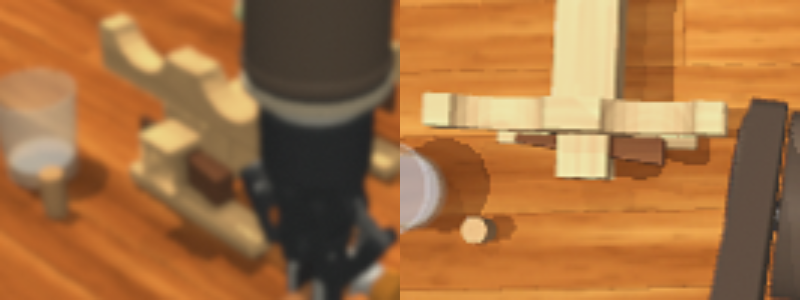

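The wedge has gone well in: its thin end sticks out left of the tenon at crop (535,138), its thick end is about 45 px to the right, and the tenon looks whole. It held still at 0.0673 m through three taps of 10 to 13 N, so it is tight. Next I'll lay the mallet down.

Call:
{"api": "play_rows", "payload": {
  "rows": [
    [[1, 0, -4, 0, 0, 0, 0], [1, 0, -8, 0, 0, 0, 0], [1, 0, -12, 1, 0, 0, 0], [1, 0, -15, 2.5, 0, 0, 0], [1, 0, -16, 4, 0, -0.005, 0]]
  ]
}}

```text
time: 15.7
ee_pos: [0.447, -0.1956, 0.0251]
eef_rot: [-179.9, 0.7, 177.5]
force: [-0.5, 1.2, -3.9]
finger_gap: 0.0157
grip_force: 99.6
```

Call:
{"api": "play_rows", "payload": {
  "rows": [
    [[1, 0, 0, 0.5, 0, 0, 0], [1, 0, 0, 0.9, 0, 0, 0], [1, 0, 0, 1.2, 0, 0, 0], [1, 0, 0, 1.4, 0, 0, 0], [1, 0, 0, 1.5, 0, 0, 0]]
  ]
}}

```text
time: 16.2
ee_pos: [0.4469, -0.1918, 0.0105]
eef_rot: [-180.0, 0.6, 177.7]
force: [0.5, 0.4, -4.0]
finger_gap: 0.0155
grip_force: 99.4
```

Call:
{"api": "play_rows", "payload": {
  "rows": [
    [[1, 0, 0, 0.05, 0, 0.01, 0], [1, 0, 0, 0.1, 0, 0.01, 0], [1, 0, 0, 0.15, 0, 0.01, 0], [1, 0, 0, 0.2, 0, 0.01, 0], [1, 0, 0, 0.2, 0, 0.01, 0]]
  ]
}}

```text
time: 16.7
ee_pos: [0.4471, -0.1924, 0.009]
eef_rot: [-180.0, 0.1, 177.6]
force: [-1.7, 4.3, 14.1]
finger_gap: 0.0159
grip_force: 102.2
```

Call:
{"api": "play_rows", "payload": {
  "rows": [
    [[5, 0, 0, -0.05, 0, 0, 0], [5, 0, 0, -0.05, 0, 0, 0], [5, 0, 0, -0.05, 0, 0, 0], [5, 0, 0, -0.05, 0, 0, 0], [5, 0, 0, -0.05, 0, 0, 0]]
  ]
}}

```text
time: 17.2
ee_pos: [0.4467, -0.1924, 0.0087]
eef_rot: [-180.0, -0.0, 177.6]
force: [0.0, 0.1, 0.3]
finger_gap: 0.0499
grip_force: 0.0
```

Call:
{"api": "play_rows", "payload": {
  "rows": [
    [[5, 0, 0, -1, 0, 0, 0], [5, 0, 0, -3, 0, 0, 0], [5, 0, 0, -7, 0, 0, 0], [5, 0, 0, -11, 0, 0, 0], [5, 0, 0, -15, 0, 0, 0]]
  ]
}}

```text
time: 17.7
ee_pos: [0.4463, -0.1922, 0.161]
eef_rot: [180.0, -0.0, 177.6]
force: [1.2, -0.2, 0.6]
finger_gap: 0.05
grip_force: 0.0
```

```bash
python3 - <<'E'
from h import *
s=manip.state(); print(s['ee_pos'],s['force'],s['finger_gap'],s['time'])
im=snap('wrist','w7.png'); sc=snap('scene','s7.png')
cv2.imwrite('pics/v7.png',np.hstack([cv2.resize(im,(400,300)),cv2.resize(sc,(400,300))])[:,:,::-1])
E
```

```text
[ 0.44628475 -0.19221668  0.16096088] [ 1.23254008 -0.20671225  0.62985614] 0.05002413815112593 17.7
```

View pics/v7.png

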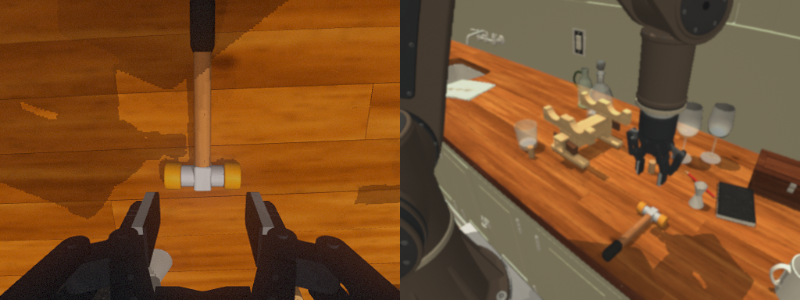

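The mallet lies flat on the worktop (head at 203,177 in the wrist view), the gripper is clear, and the tumbler, jigger and corks still stand where they were.

```bash
python3 -c "
from cell import manip
print(manip.sign_off())"
```

```text
the job is handed in; nothing more can be done
None
```

The job is handed in: the wedge went about 37 mm in and did not move under three final taps of 10–13 N, and the mallet lies on the worktop with the other items left where they stood. One earlier tap reached 21 N, above the 11–15 N aim but below the 24 N splitting limit, and the tenon looked whole afterwards; I did not measure the end-frame gap directly.

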